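# Find the spice tin lid that rocks and press it home

## Task

One of the five spice tins in the divided crate has a lid that is not properly on, and it cannot be told by looking: press with a fingertip near the edge of the lids, one after another, until you find the one that rocks, then press that lid down in the middle until it is fully home and level. Use fingertips only: nothing is to be picked up or pulled off. Leave the mill and the other loose things on the table where they are.

Things in the scene. Friction and masses are not known exactly. Their poses are not given: they have to be found in the camera images.
- crate: Plywood crate, open on top, fixed: 222 (its x) by 327 (its y) by 85 mm high, floor and walls 8 mm, two rows of three compartments, pitch 105 mm both ways. Origin: centre of its underside, on the table; z up. Five compartments hold a round tinplate tin under a slip-on lid, all alike; the sixth a pepper mill; which is where changes. Four lids are home and do not give at all; one sits 3.5 to 5 mm too high.
- place_a (a point): Compartment in the near row (crate x = -52.5 mm), left (crate y = +105 mm), its centre, 125 mm above the table. Any tin here is fixed and centred within 3 mm. Its lid: steel disc 89 mm across, side 18 mm high, top flat and level, 122 to 131 mm above the table (tins differ by 4 mm, so height does not tell the loose one)
- place_b (a point): Compartment in the near row (crate x = -52.5 mm), middle (crate y = 0 mm), its centre, 125 mm above the table. Any tin here is fixed and centred within 3 mm. Its lid: steel disc 89 mm across, side 18 mm high, top flat and level, 122 to 131 mm above the table (tins differ by 4 mm, so height does not tell the loose one)
- place_c (a point): Compartment in the near row (crate x = -52.5 mm), right (crate y = -105 mm), its centre, 125 mm above the table. Any tin here is fixed and centred within 3 mm. Its lid: steel disc 89 mm across, side 18 mm high, top flat and level, 122 to 131 mm above the table (tins differ by 4 mm, so height does not tell the loose one)
- place_d (a point): Compartment in the far row (crate x = +52.5 mm), left (crate y = +105 mm), its centre, 125 mm above the table. Any tin here is fixed and centred within 3 mm. Its lid: steel disc 89 mm across, side 18 mm high, top flat and level, 122 to 131 mm above the table (tins differ by 4 mm, so height does not tell the loose one)
- place_e (a point): Compartment in the far row (crate x = +52.5 mm), middle (crate y = 0 mm), its centre, 125 mm above the table. Any tin here is fixed and centred within 3 mm. Its lid: steel disc 89 mm across, side 18 mm high, top flat and level, 122 to 131 mm above the table (tins differ by 4 mm, so height does not tell the loose one)
- place_f (a point): Compartment in the far row (crate x = +52.5 mm), right (crate y = -105 mm), its centre, 125 mm above the table. Any tin here is fixed and centred within 3 mm. Its lid: steel disc 89 mm across, side 18 mm high, top flat and level, 122 to 131 mm above the table (tins differ by 4 mm, so height does not tell the loose one)
- lid_down (a joint): How far the one loose lid (in whichever compartment it is) has gone down on its tin, m: 0 to 0.0015 at the start, 0.005 when fully home (lid against the tin's rim), negative if pulled up. It goes down under about 10 N near its middle (not under less than 8 N) and stays where it is left.
- lid_roll (a joint): Rocking of the loose lid about a level axis through its centre, rad: within 0.015 of 0 when not pressed. 5 to 6 N some 25 to 30 mm off its centre tips it towards the finger by 0.08 to 0.12 in all (shared by lid_roll and lid_pitch as the side pressed has it); the finger sinks 2 to 4 mm; it springs back when released. A lid that is home does not rock.
- lid_pitch (a joint): The same about the other level axis, square to lid_roll. These axes turn with the tin, whose yaw is unknown.
- mill: Loose wooden pepper mill, 52 mm across, 144 mm high, standing on the floor of one of the compartments (so it rises to 152 mm above the table). Origin: centre of its foot. Leave alone.
- jar: Loose amber glass jar with a black cap, 64 mm across, 110 mm high, standing right of the crate. Origin: centre of its foot. Leave alone.
- spare_lid: Loose spare lid like those on the tins, 89 mm across, 18 mm high, lying on the table right of the crate. Origin: centre of its underside. Leave alone.
- scoop: Loose black plastic scoop, 185 mm long, 70 mm wide, 40 mm high, lying left of the crate, handle towards the robot. Origin: near its middle, on the table. Leave alone.
- tag: Loose wooden price tag on a small block, 75 mm wide, 90 mm high, standing beyond the crate. Origin: centre of its foot. Leave alone.
- tape: Loose roll of paper tape, 90 mm across, 48 mm high, lying flat beyond the crate. Origin: centre of its underside. Leave alone.
- weight: Loose brass scale weight, 42 mm across, 56 mm high, standing beyond the crate. Origin: centre of its foot. Leave alone.

How it is judged:
On the way, in this order (a step that is already met when the one before it is completed fails the run):
1. the loose lid is made to rock: it tips by more than 0.035 rad about one of its axes under a press, while it is not yet home ((value of joint any of lid_roll, lid_pitch above 0.035 rad or value of joint any of lid_roll, lid_pitch below -0.035 rad) and value of joint lid_down below 0.004 m), for 0.05 s.
2. the loose lid is pressed home, level (value of joint lid_down above 0.004 m and value of joint lid_roll between -0.02 and 0.02 rad and value of joint lid_pitch between -0.02 and 0.02 rad), for 0.2 s.
At the end, for the whole second after the job is handed in: The lid that was loose is home within 1 mm (lid_down above 0.004), level within 0.02 rad about both axes and at rest; the mill, jar, spare lid, scoop, tag, tape roll and weight are each within 20 mm of where they stood (all of step 2 and velocity of joint lid_down between -0.005 and 0.005 m/s and distance of each of mill, jar, spare_lid, scoop, tag, tape, weight from where it was at the start of the episode below 0.02 m); the robot touches nothing.
It fails at once if the loose lid is pulled up from its tin by more than 3 mm (value of joint lid_down below -0.003 m).
It fails at once if a bystander (mill, jar, spare lid, scoop, tag, tape roll, weight) is moved or lifted by 20 mm or more (distance of any of mill, jar, spare_lid, scoop, tag, tape, weight from where it was at the start of the episode above 0.02 m).
It also fails if it takes over 58 s, if anything falls off the work surface, if the arm or the gripper's body presses on something with over 40 N, if the wrist force passes 120 N, or if a joint passes its speed limit or range.

## Robot

A 7-joint arm with a two-finger parallel gripper is mounted at the origin on the work surface. World frame = base frame: x ahead of the robot, y to its left, z up, the work surface at z = 0. Lengths are in m, angles in rad, forces in N, time in s.
With the tool pointing down it reaches from about 0.4 to 0.9 m from the base axis. Payload 5.5 kg.
Tool frame: the origin (TCP) lies midway between the tips of the shut fingers; the grasp point (between the pads) lies 19 mm behind it (bot.pinch_z is the distance from the TCP to the grasp point, in m); z points along the fingers, y is the line along which they close (so a half turn about z gives the same grasp; the last joint's range is limited). The gripper opens to 85 mm and grips with 20 to 120 N. Pads are 22 mm wide; open, the fingers measure 114 mm over their backs; the gripper's body (76 mm by 85 mm) begins 54 mm behind the grasp point. The pads swing forward as they close: fully open they stand 13 mm farther back than shut.
Start: joints at [-1.016, 0.501, -0.427, 1.55, 0.221, 1.138, -0.21], TCP at [0.187, 0.623, 0.211] pointing down, gripper open.
Joint ranges: [-2.88, 2.88], [-0.31, 2.03], [-1.54, 1.56], [0.2, 2.42], [-1.41, 4.55], [0.19, 2.02], [-2.57, 2.57]. Speed limits (rad/s): [2.57, 2.57, 3.14, 3.14, 3.14, 3.14, 3.14].

## Interface

Orientations are given as a unit quaternion [x, y, z, w].
In Python, from rig import bot gives the robot as it stands.
- The arm moves only by the tool move_arm, never from a script. Its argument "rows" is a list of rows, each an object with "grip": the opening, from -1 (shut) to 1 (fully open), so that 0 is half open; "xyz": the shift along the tool's x, y, z in units of 50 mm (1.0 is 50 mm), a list of three; "spin": the turn about the tool's z in units of 5 degrees (1.0 is 5 degrees). A call has 1 to 10 rows; each row is the pose to reach, as a shift and turn from the pose commanded when the call began, along the tool's axes at that moment; what a row does not reach only later rows make up. A row lasts 1/10 s, in which the tool goes at most 50 mm and 8.59 degrees, less where a joint would pass 70% of its speed; a pose out of reach is approached as far as the arm can. A call with a gripper value outside its range is refused whole. The fingers move at their own pace and stop on an object; "newtons" is the grip in N (left out, the last holds). Time passes only in rows, so rows that repeat a pose let the fingers close. It gives the time, the measured TCP pose, the force, the opening and the grip force at its end, in the units of the state.
- bot.observe(): the state, without advancing time (a new reading comes with each control period).
- bot.capture(name): name is "scene" or "side" or "wrist"; returns (picture, depth): 480x640x3 uint8, red, green, blue; 480x640 float32, m along the optical axis (not along the pixel's ray), 0 where there is no reading.
- bot.camera_model(name): a dict with "vfov" (degrees; the focal length in pixels is half the picture's height over the tangent of half this angle, whatever the lens; pixels are square), "cx", "cy" (the principal point, pixels), "extrinsics" (4x4, takes a point from camera to world coordinates); the wrist camera has in their place "tool_from_camera" (4x4, takes a point from camera to tool coordinates, whose origin is the TCP and whose axes are the flange's). Camera axes: x right, y down, z forward; pixel columns grow to the right and rows downward; lengths in m; the calibration is good to about 2 mm. The wrist camera is an equidistant fisheye: a pixel r from the principal point sees the ray r / f radians off the axis. A picture is of the moment at which its call begins: read the wrist's pose just before it. camera_model takes no time and is no camera call.
- bot.hand_in(): hands the job in; it is judged then, once.
The state is a dict: "time_s": time; "qpos": joint angles; "qvel": joint speeds; "joint_efforts": joint torques, N m; "position": TCP position; "eef_rot": TCP orientation; "wrist_force": force on the tool from outside, world axes, zero at the start; "wrist_torque": the same for the moment, N m; "opening": finger opening in m; "gripper_force": force on a finger pad.
Only numpy, scipy, OpenCV 4.12 (cv2) and the standard library are available. Lean on these libraries where they do the work, as an engineer would, in place of code of your own. Each camera call takes 0.05 s, during which the arm holds its last target. There are 200 camera calls.

## Working session

There is one attempt and no reset: what is moved stays moved. The work goes in short steps, Python scripts to look and compute and a tool call to move; the robot and the scene stay as the last step left them, time stands still between calls to the robot, and variables do not carry over. Pictures are saved under pics/ and viewed, at most 10 in all, crops included, and the job is handed in when it is done.

Besides the shell and the picture viewer there is one more tool, called after "Emit:" as name([rows], argument=value, ...), one row to a line, values as JSON. move_arm: Moves the arm, as the interface text tells. Its arguments: {"type":"object","properties":{"rows":{"type":"array","items":{"type":"object","properties":{"grip":{"type":"number"},"xyz":{"type":"array","items":{"type":"number"}},"spin":{"type":"number"}}}},"newtons":{"type":"number"}},"required":["rows"]}

```bash
ls; mkdir -p pics; cat > h.py <<'E'
import numpy as np, cv2
from rig import bot
def cloud(name):
    im,d=bot.capture(name); m=bot.camera_model(name)
    f=240/np.tan(np.radians(m["vfov"])/2)
    v,u=np.mgrid[:480,:640]
    P=np.stack([(u-m["cx"])/f*d,(v-m["cy"])/f*d,d],-1)
    T=np.array(m["extrinsics"])
    return im,d,P@T[:3,:3].T+T[:3,3]
E
python3 - <<'E'
from h import *
s=bot.observe(); print({k:np.round(v,4) for k,v in s.items()})
for n in("scene","side"):
    im,d,W=cloud(n); cv2.imwrite(f"pics/{n}0.png",im[:,:,::-1]); np.savez(f"{n}0.npz",d=d,W=W)
    print(n,np.round(bot.camera_model(n)["extrinsics"],3).tolist())
    z=W[...,2]; k=(d>0)&(z>.117)&(z<.136)
    m=cv2.morphologyEx(k.astype(np.uint8),cv2.MORPH_OPEN,np.ones((5,5)))
    c,l,st,_=cv2.connectedComponentsWithStats(m)
    for i in range(1,c):
        if st[i,4]>150:
            p=W[l==i]; (e,r)=cv2.minEnclosingCircle(p[:,:2].astype(np.float32)); print(st[i],np.round(e,4),round(r,4),np.round(np.median(p[:,2]),4))
E
```

```text
pics
{'time_s': np.float64(0.0), 'qpos': array([-1.0158,  0.5018, -0.4268,  1.5515,  0.2208,  1.1383, -0.2103]), 'qvel': array([ 0.0003,  0.0013, -0.0001,  0.0006,  0.0003,  0.0014, -0.0003]), 'joint_efforts': array([-8.00000e-04, -5.69495e+01, -5.81620e+00, -2.80943e+01,
        1.07000e-02,  1.19000e-02, -0.00000e+00]), 'position': array([0.1868, 0.6218, 0.2102]), 'eef_rot': array([ 1.454e-01,  9.894e-01, -1.000e-03, -1.000e-04]), 'wrist_force': array([-0.0502,  1.1331, -0.065 ]), 'wrist_torque': array([ 0.0428, -0.0499,  0.0377]), 'gripper_force': np.float64(0.0), 'opening': np.float64(0.0851)}
scene [[0.551, 0.709, -0.441, 1.134], [0.834, -0.47, 0.288, -0.295], [-0.003, -0.527, -0.85, 1.105], [0.0, 0.0, 0.0, 1.0]]
[510  55  23  16 275] [0.4688 0.7182] 0.0284 0.1252
[146  69  43  18 295] [ 0.0428 -0.0063] 0.0516 0.1251
[571 105  25  19 312] [0.6688 0.7181] 0.0277 0.1258
[ 300  166   42   35 1169] [0.5035 0.1208] 0.0468 0.1234
[ 331  198   44   37 1328] [0.6098 0.1285] 0.0457 0.1243
[ 213  215   45   40 1397] [ 0.518  -0.0889] 0.0458 0.1255
[ 288  223   45   40 1382] [0.6139 0.0241
[... 458 characters left out ...]
67
[130 122  18  11 174] [0.4592 0.7153] 0.026 0.1251
[393 152  21  14 167] [0.9139 0.1784] 0.0364 0.1269
[462 187  24  11 177] [ 0.9399 -0.0244] 0.0299 0.1248
[286 197  42  25 854] [0.6083 0.1277] 0.0479 0.1231
[481 202  29  19 288] [ 0.9126 -0.1011] 0.0358 0.1265
[241 215  46  27 954] [0.5017 0.1197] 0.0463 0.1222
[316 220  46  27 989] [0.6122 0.0231] 0.0467 0.1218
[538 230  29  13 237] [ 0.9399 -0.2185] 0.0288 0.1245
[ 352  244   48   33 1275] [ 0.6155 -0.0848] 0.0455 0.125
[566 249  37  25 404] [ 0.9135 -0.301 ] 0.0359 0.1268
[286 250  22  10 183] [0.5065 0.0086] 0.0196 0.1273
[ 306  265   52   35 1494] [ 0.5141 -0.0892] 0.0463 0.1244
[  0 369  43  47 610] [ 0.0354 -0.0382] 0.0405 0.1245
```

View pics/scene0.png

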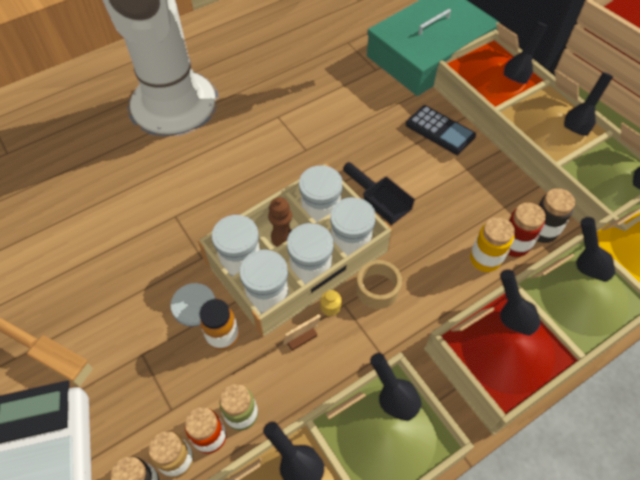

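View pics/side0.png

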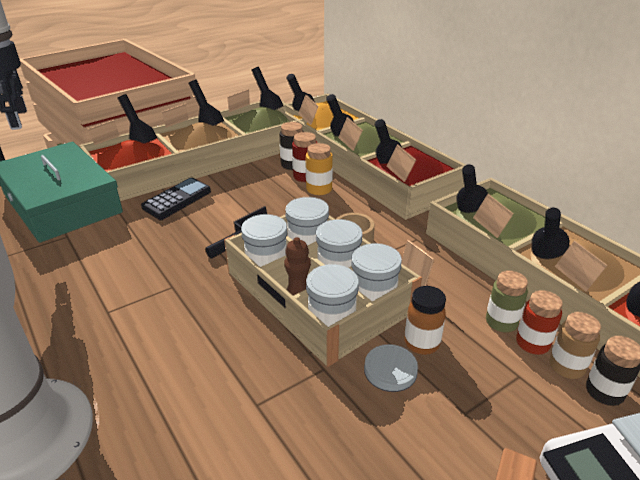

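The mill is in the near-middle compartment (scene px 280,220), with tins at a, c, d, e and f. I'll go a→d→e→f→c, which never crosses the mill.

Emit:
move_arm([
  {"grip": -1,"xyz": [-8.76,-7.3,0.7],"spin": 0},
  {"grip": -1,"xyz": [-8.76,-7.3,0.7],"spin": 0},
  {"grip": -1,"xyz": [-8.76,-7.3,0.7],"spin": 0},
  {"grip": -1,"xyz": [-8.76,-7.3,0.7],"spin": 0},
  {"grip": -1,"xyz": [-8.76,-7.3,0.7],"spin": 0},
  {"grip": -1,"xyz": [-8.76,-7.3,0.7],"spin": 0},
  {"grip": -1,"xyz": [-8.76,-7.3,0.7],"spin": 0},
  {"grip": -1,"xyz": [-8.76,-7.3,0.7],"spin": 0},
  {"grip": -1,"xyz": [-8.76,-7.3,0.7],"spin": 0},
  {"grip": -1,"xyz": [-8.76,-7.3,0.7],"spin": 0},
], newtons=40)

```text
time_s: 1.1
position: [0.4628, 0.2043, 0.1804]
eef_rot: [0.145, 0.989, -0.0, -0.0]
wrist_force: [0.7, 1.5, 0.0]
opening: -0.0003
gripper_force: 0.0
```

```bash
cat >> h.py <<'E'
from scipy.spatial.transform import Rotation as Ro
C=dict(a=(.5026,.1203),c=(.516,-.089),d=(.609,.1281),e=(.613,.0236),f=(.617,-.0845))
def to(x,y,z):
    s=bot.observe(); R=Ro.from_quat(s["eef_rot"])
    print(np.round(s["position"],4),np.round(s["wrist_force"],2),s["time_s"],"units",np.round(R.inv().apply(np.array([x,y,z])-s["position"])/.05,3))
E
python3 -c "
from h import *
to(.501,.147,.16)"
```

```text
[0.4628 0.2043 0.1804] [0.67 1.52 0.04] 1.1 units [-1.061 -0.878  0.407]
```

Emit:
move_arm([
  {"grip": -1,"xyz": [-0.6,-0.5,0.4],"spin": 0},
  {"grip": -1,"xyz": [-1.06,-0.88,0.6],"spin": 0},
  {"grip": -1,"xyz": [-1.06,-0.88,0.8],"spin": 0},
  {"grip": -1,"xyz": [-1.06,-0.88,0.9],"spin": 0},
  {"grip": -1,"xyz": [-1.06,-0.88,0.9],"spin": 0},
])

```text
time_s: 1.6
position: [0.4989, 0.15, 0.1347]
eef_rot: [0.144, 0.99, -0.0, -0.001]
wrist_force: [-0.6, -0.1, 0.2]
opening: 0.0001
gripper_force: 0.0
```

Emit:
move_arm([
  {"grip": -1,"xyz": [0,0,0.05],"spin": 0},
  {"grip": -1,"xyz": [0,0,0.1],"spin": 0},
  {"grip": -1,"xyz": [0,0,0.14],"spin": 0},
  {"grip": -1,"xyz": [0,0,0.16],"spin": 0},
  {"grip": -1,"xyz": [0,0,0.16],"spin": 0},
])

```text
time_s: 2.1
position: [0.5003, 0.149, 0.1275]
eef_rot: [0.145, 0.989, -0.0, -0.0]
wrist_force: [0.4, 0.4, -0.4]
opening: -0.0001
gripper_force: 0.0
```

Emit:
move_arm([
  {"grip": -1,"xyz": [0,0,0.02],"spin": 0},
  {"grip": -1,"xyz": [0,0,0.04],"spin": 0},
  {"grip": -1,"xyz": [0,0,0.06],"spin": 0},
  {"grip": -1,"xyz": [0,0,0.06],"spin": 0},
])

```text
time_s: 2.5
position: [0.5002, 0.1488, 0.1244]
eef_rot: [0.145, 0.989, -0.0, -0.0]
wrist_force: [-0.2, -0.4, -0.4]
opening: 0.0002
gripper_force: 0.0
```

Emit:
move_arm([
  {"grip": -1,"xyz": [0,0,0.02],"spin": 0},
  {"grip": -1,"xyz": [0,0,0.04],"spin": 0},
  {"grip": -1,"xyz": [0,0,0.04],"spin": 0},
])

```text
time_s: 2.8
position: [0.5002, 0.1489, 0.1224]
eef_rot: [0.145, 0.989, -0.0, -0.0]
wrist_force: [-0.3, -0.1, -0.3]
opening: -0.0001
gripper_force: 0.0
```

Emit:
move_arm([
  {"grip": -1,"xyz": [0,0,0.02],"spin": 0},
  {"grip": -1,"xyz": [0,0,0.04],"spin": 0},
  {"grip": -1,"xyz": [0,0,0.04],"spin": 0},
])

```text
time_s: 3.1
position: [0.5002, 0.1489, 0.1204]
eef_rot: [0.145, 0.989, -0.0, -0.0]
wrist_force: [-0.3, -0.6, -0.1]
opening: -0.0001
gripper_force: 0.0
```

Emit:
move_arm([
  {"grip": -1,"xyz": [0,0,0.02],"spin": 0},
  {"grip": -1,"xyz": [0,0,0.04],"spin": 0},
  {"grip": -1,"xyz": [0,0,0.04],"spin": 0},
])

```text
time_s: 3.4
position: [0.5002, 0.1489, 0.1184]
eef_rot: [0.145, 0.989, -0.0, -0.0]
wrist_force: [0.2, -0.9, -0.2]
opening: -0.0003
gripper_force: 0.0
```

```bash
python3 - <<'E'
from h import *
to(.501,.147,.12)
im,d=bot.capture("side"); cv2.imwrite("pics/side1.png",cv2.resize(im[130:330,180:440,::-1],None,fx=3,fy=3,interpolation=cv2.INTER_CUBIC))
E
```

```text
[0.5002 0.1489 0.1184] [ 0.23 -0.88 -0.2 ] 3.4 units [-0.025 -0.031 -0.032]
```

View pics/side1.png

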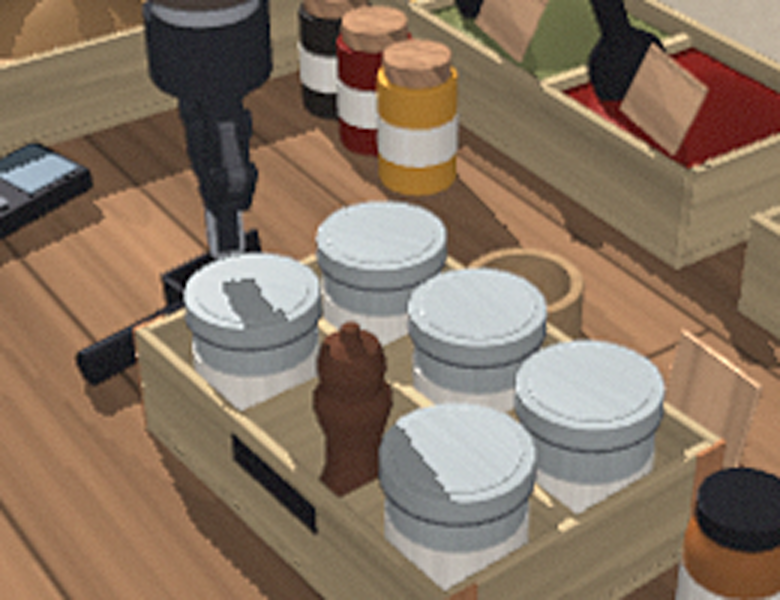

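The shut fingertips show at the lid's back-left rim (crop px 228,250), possibly just outside it. I'll check where the cameras put the finger and the rim.

```bash
python3 - <<'E'
from h import *
for n in("scene","side"):
    im,d,W=cloud(n); z=W[...,2]
    m=bot.camera_model(n); f=240/np.tan(np.radians(m["vfov"])/2)
    p=np.linalg.inv(m["extrinsics"])@[.5002,.1489,.1184,1]; print(n,"TCP px",p[0]/p[2]*f+m["cx"],p[1]/p[2]*f+m["cy"])
    for lo in np.arange(.112,.2,.01):
        k=(d>0)&(z>lo)&(z<lo+.01)&(abs(W[...,0]-.5)<.06)&(abs(W[...,1]-.15)<.07)
        q=W[k&(im.max(-1)<140)]
        a=W[k]
        if len(q): print(round(lo,3),len(a),len(q),np.round(q.min(0),3),np.round(q.max(0),3),np.round(np.median(q,0),3))
E
```

```text
scene TCP px 330.38251083249236 176.24110989623426
0.112 340 59 [0.472 0.08  0.112] [0.551 0.151 0.122] [0.533 0.09  0.115]
0.122 821 13 [0.484 0.08  0.122] [0.501 0.091 0.127] [0.49  0.084 0.125]
0.142 26 20 [0.496 0.137 0.143] [0.513 0.16  0.152] [0.51  0.144 0.148]
0.152 51 51 [0.489 0.135 0.152] [0.516 0.161 0.162] [0.51  0.143 0.157]
0.162 40 40 [0.496 0.135 0.162] [0.514 0.16  0.172] [0.511 0.145 0.167]
0.172 34 34 [0.501 0.131 0.172] [0.516 0.167 0.182] [0.51  0.148 0.177]
0.182 116 116 [0.486 0.114 0.182] [0.523 0.187 0.192] [0.51  0.151 0.188]
0.192 166 166 [0.482 0.107 0.192] [0.525 0.19  0.202] [0.505 0.137 0.196]
side TCP px 255.98021918154603 221.51943760045512
0.112 441 179 [0.456 0.08  0.112] [0.537 0.136 0.122] [0.481 0.092 0.119]
0.122 571 141 [0.465 0.08  0.122] [0.508 0.136 0.125] [0.493 0.105 0.123]
0.132 14 10 [0.488 0.139 0.137] [0.506 0.148 0.142] [0.494 0.145 0.14 ]
0.142 41 35 [0.487 0.133 0.143] [0.507 0.156 0.152] [0.493 0.14  0.148]
0.152 57 51 [0.487 0.133 0.152] [0.508 0.158 0.162] [0.495 0.138 0.157]
0.162 52 48 [0.486 0.134 0.162] [0.507 0.156 0.172] [0.494 0.138 0.167]
0.172 14 13 [0.485 0.133 0.172] [0.5   0.161 0.182] [0.49  0.144 0.178]
0.182 54 54 [0.479 0.112 0.183] [0.5   0.18  0.192] [0.488 0.12  0.188]
0.192 36 36 [0.475 0.105 0.192] [0.498 0.141 0.202] [0.484 0.115 0.199]
```

```bash
python3 - <<'E'
from h import *
im,d,W=cloud("side")
for v in range(198,232,2): print(v,[(*np.round(W[v,u],3),*im[v,u]) for u in (252,256,260)])
print(bot.pinch_z)
w,_=bot.capture("wrist"); cv2.imwrite("pics/wrist1.png",w[:,:,::-1])
E
```

```text
198 [(np.float64(0.477), np.float64(0.111), np.float64(0.2), np.uint8(31), np.uint8(34), np.uint8(36)), (np.float64(0.491), np.float64(0.122), np.float64(0.189), np.uint8(40), np.uint8(42), np.uint8(46)), (np.float64(0.498), np.float64(0.119), np.float64(0.189), np.uint8(35), np.uint8(38), np.uint8(41))]
200 [(np.float64(0.479), np.float64(0.116), np.float64(0.192), np.uint8(26), np.uint8(32), np.uint8(33)), (np.float64(0.489), np.float64(0.119), np.float64(0.187), np.uint8(36), np.uint8(40), np.uint8(41)), (np.float64(0.498), np.float64(0.12), np.float64(0.184), np.uint8(96), np.uint8(91), np.uint8(91))]
202 [(np.float64(0.489), np.float64(0.136), np.float64(0.174), np.uint8(34), np.uint8(37), np.uint8(37)), (np.float64(0.497), np.float64(0.135), np.float64(0.172), np.uint8(42), np.uint8(42), np.uint8(42)), (np.float64(0.507), np.float64(0.139), np.float64(0.166), np.uint8(142), np.uint8(131), np.uint8(124))]
204 [(np.float64(0.489), np.float64(0.137), np.float64(0.169), np.uint8(49), np.uint8(51), np.uint8(56)), (np.float64(0.498), np.float64(0.138), np.float64(0.166), np.uint8(34)
[... 3520 characters left out ...]
float64(0.122), np.uint8(122), np.uint8(126), np.uint8(128))]
228 [(np.float64(0.48), np.float64(0.127), np.float64(0.123), np.uint8(219), np.uint8(225), np.uint8(226)), (np.float64(0.486), np.float64(0.122), np.float64(0.123), np.uint8(124), np.uint8(129), np.uint8(130)), (np.float64(0.494), np.float64(0.12), np.float64(0.121), np.uint8(117), np.uint8(123), np.uint8(124))]
230 [(np.float64(0.478), np.float64(0.124), np.float64(0.121), np.uint8(219), np.uint8(223), np.uint8(225)), (np.float64(0.483), np.float64(0.116), np.float64(0.123), np.uint8(150), np.uint8(154), np.uint8(158)), (np.float64(0.489), np.float64(0.112), np.float64(0.123), np.uint8(116), np.uint8(123), np.uint8(123))]
0.0187
```

View pics/wrist1.png

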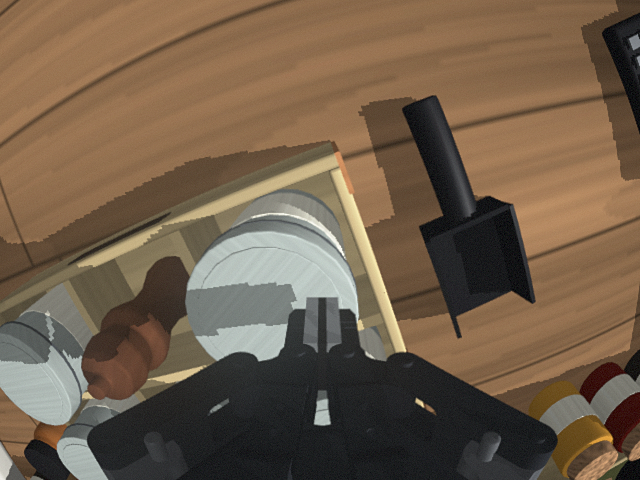

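The fingers stand over the lid's edge, but their real tips are about 19 mm above the reported TCP. Contact should therefore come near a TCP height of 0.104.

Emit:
move_arm([
  {"grip": -1,"xyz": [0,0,0.06],"spin": 0},
  {"grip": -1,"xyz": [0,0,0.12],"spin": 0},
  {"grip": -1,"xyz": [0,0,0.16],"spin": 0},
  {"grip": -1,"xyz": [0,0,0.18],"spin": 0},
  {"grip": -1,"xyz": [0,0,0.2],"spin": 0},
  {"grip": -1,"xyz": [0,0,0.2],"spin": 0},
])

```text
time_s: 4.25
position: [0.5002, 0.1489, 0.1084]
eef_rot: [0.145, 0.989, -0.0, -0.0]
wrist_force: [0.5, -0.1, -0.3]
opening: 0.0001
gripper_force: 0.0
```

Emit:
move_arm([
  {"grip": -1,"xyz": [0,0,0.02],"spin": 0},
  {"grip": -1,"xyz": [0,0,0.04],"spin": 0},
  {"grip": -1,"xyz": [0,0,0.04],"spin": 0},
])

```text
time_s: 4.55
position: [0.5002, 0.1488, 0.1065]
eef_rot: [0.145, 0.989, -0.0, -0.0]
wrist_force: [-0.2, -0.9, 0.1]
opening: 0.0002
gripper_force: 0.0
```

Emit:
move_arm([
  {"grip": -1,"xyz": [0,0,0.02],"spin": 0},
  {"grip": -1,"xyz": [0,0,0.04],"spin": 0},
  {"grip": -1,"xyz": [0,0,0.04],"spin": 0},
])

```text
time_s: 4.85
position: [0.5002, 0.1489, 0.1044]
eef_rot: [0.145, 0.989, -0.0, -0.0]
wrist_force: [-0.6, 0.5, 0.4]
opening: 0.0
gripper_force: 0.0
```

Emit:
move_arm([
  {"grip": -1,"xyz": [0,0,0.02],"spin": 0},
  {"grip": -1,"xyz": [0,0,0.03],"spin": 0},
  {"grip": -1,"xyz": [0,0,0.03],"spin": 0},
])

```text
time_s: 5.15
position: [0.5004, 0.1489, 0.1038]
eef_rot: [0.145, 0.989, -0.0, 0.0]
wrist_force: [-2.3, -0.9, 6.0]
opening: 0.0002
gripper_force: 3.3
```

a does not give: 6 N within about 0.5 mm. On to d.

```bash
python3 -c "
from h import *
to(.607,.155,.110)"
```

```text
[0.5004 0.1489 0.1038] [-2.28 -0.94  6.02] 5.15 units [-2.006  0.73  -0.124]
```

Emit:
move_arm([
  {"grip": -1,"xyz": [0,0,-0.35],"spin": 0},
  {"grip": -1,"xyz": [-0.9,0.33,-0.4],"spin": 0},
  {"grip": -1,"xyz": [-1.7,0.6,-0.4],"spin": 0},
  {"grip": -1,"xyz": [-2.0,0.73,-0.3],"spin": 0},
  {"grip": -1,"xyz": [-2.0,0.73,-0.2],"spin": 0},
  {"grip": -1,"xyz": [-2.0,0.73,-0.12],"spin": 0},
  {"grip": -1,"xyz": [-2.0,0.73,-0.08],"spin": 0},
  {"grip": -1,"xyz": [-2.0,0.73,-0.08],"spin": 0},
])

```text
time_s: 5.95
position: [0.6051, 0.1551, 0.1066]
eef_rot: [0.145, 0.989, -0.0, -0.001]
wrist_force: [-0.6, -0.0, -0.1]
opening: 0.0
gripper_force: 0.0
```

Emit:
move_arm([
  {"grip": -1,"xyz": [0,0,0.02],"spin": 0},
  {"grip": -1,"xyz": [0,0,0.03],"spin": 0},
  {"grip": -1,"xyz": [0,0,0.04],"spin": 0},
  {"grip": -1,"xyz": [0,0,0.04],"spin": 0},
])

```text
time_s: 6.35
position: [0.6066, 0.1551, 0.1052]
eef_rot: [0.145, 0.989, 0.0, 0.0]
wrist_force: [0.1, -0.1, -0.0]
opening: -0.0002
gripper_force: 0.0
```

Emit:
move_arm([
  {"grip": -1,"xyz": [0,0,0.02],"spin": 0},
  {"grip": -1,"xyz": [0,0,0.03],"spin": 0},
  {"grip": -1,"xyz": [0,0,0.03],"spin": 0},
])

```text
time_s: 6.65
position: [0.6068, 0.1552, 0.1048]
eef_rot: [0.145, 0.989, 0.0, 0.0]
wrist_force: [-2.8, -1.1, 7.1]
opening: 0.0002
gripper_force: 3.7
```

d is rigid too. Next is e.

Emit:
move_arm([
  {"grip": -1,"xyz": [0,0,-0.35],"spin": 0},
  {"grip": -1,"xyz": [-0.5,-0.8,-0.4],"spin": 0},
  {"grip": -1,"xyz": [-0.95,-1.6,-0.4],"spin": 0},
  {"grip": -1,"xyz": [-1.38,-2.3,-0.35],"spin": 0},
  {"grip": -1,"xyz": [-1.38,-2.3,-0.25],"spin": 0},
  {"grip": -1,"xyz": [-1.38,-2.3,-0.15],"spin": 0},
  {"grip": -1,"xyz": [-1.38,-2.3,-0.08],"spin": 0},
  {"grip": -1,"xyz": [-1.38,-2.3,-0.06],"spin": 0},
  {"grip": -1,"xyz": [-1.38,-2.3,-0.06],"spin": 0},
])

```text
time_s: 7.55
position: [0.6392, 0.0269, 0.1063]
eef_rot: [0.144, 0.99, 0.0, -0.0]
wrist_force: [-0.0, 0.5, 0.0]
opening: -0.0001
gripper_force: 0.0
```

Emit:
move_arm([
  {"grip": -1,"xyz": [0,0,0.02],"spin": 0},
  {"grip": -1,"xyz": [0,0,0.04],"spin": 0},
  {"grip": -1,"xyz": [0,0,0.04],"spin": 0},
])

```text
time_s: 7.85
position: [0.6396, 0.0253, 0.1045]
eef_rot: [0.145, 0.989, -0.0, -0.0]
wrist_force: [-0.1, -0.0, -0.1]
opening: 0.0003
gripper_force: 0.0
```

Emit:
move_arm([
  {"grip": -1,"xyz": [0,0,0.02],"spin": 0},
  {"grip": -1,"xyz": [0,0,0.03],"spin": 0},
  {"grip": -1,"xyz": [0,0,0.03],"spin": 0},
])

```text
time_s: 8.15
position: [0.6397, 0.0251, 0.1034]
eef_rot: [0.145, 0.989, 0.0, 0.0]
wrist_force: [-1.2, -0.2, 2.7]
opening: -0.0
gripper_force: 1.4
```

Emit:
move_arm([
  {"grip": -1,"xyz": [0,0,0.01],"spin": 0},
  {"grip": -1,"xyz": [0,0,0.01],"spin": 0},
  {"grip": -1,"xyz": [0,0,0.01],"spin": 0},
])

```text
time_s: 8.45
position: [0.6398, 0.0251, 0.1034]
eef_rot: [0.145, 0.989, 0.0, 0.0]
wrist_force: [-1.9, -0.2, 5.9]
opening: -0.0003
gripper_force: 3.0
```

e is rigid. Next is f.

Emit:
move_arm([
  {"grip": -1,"xyz": [0,0,-0.35],"spin": 0},
  {"grip": -1,"xyz": [-0.12,-0.9,-0.45],"spin": 0},
  {"grip": -1,"xyz": [-0.25,-1.8,-0.45],"spin": 0},
  {"grip": -1,"xyz": [-0.38,-2.6,-0.4],"spin": 0},
  {"grip": -1,"xyz": [-0.38,-2.74,-0.3],"spin": 0},
  {"grip": -1,"xyz": [-0.38,-2.74,-0.2],"spin": 0},
  {"grip": -1,"xyz": [-0.38,-2.74,-0.15],"spin": 0},
  {"grip": -1,"xyz": [-0.38,-2.74,-0.15],"spin": 0},
  {"grip": -1,"xyz": [-0.38,-2.74,-0.15],"spin": 0},
])

```text
time_s: 9.35
position: [0.6188, -0.1093, 0.11]
eef_rot: [0.144, 0.99, 0.0, -0.0]
wrist_force: [0.0, -0.1, 0.3]
opening: -0.0001
gripper_force: 0.0
```

Emit:
move_arm([
  {"grip": -1,"xyz": [0,0,0.02],"spin": 0},
  {"grip": -1,"xyz": [0,0,0.04],"spin": 0},
  {"grip": -1,"xyz": [0,0,0.05],"spin": 0},
  {"grip": -1,"xyz": [0,0,0.05],"spin": 0},
])

```text
time_s: 9.75
position: [0.6184, -0.1115, 0.1075]
eef_rot: [0.145, 0.989, -0.0, -0.0]
wrist_force: [-1.2, 0.2, 0.3]
opening: 0.0001
gripper_force: 0.0
```

Emit:
move_arm([
  {"grip": -1,"xyz": [0,0,0.02],"spin": 0},
  {"grip": -1,"xyz": [0,0,0.03],"spin": 0},
  {"grip": -1,"xyz": [0,0,0.03],"spin": 0},
])

```text
time_s: 10.05
position: [0.6186, -0.1117, 0.1062]
eef_rot: [0.145, 0.989, -0.0, 0.0]
wrist_force: [1.0, -0.0, 0.8]
opening: -0.0003
gripper_force: 0.3
```

Emit:
move_arm([
  {"grip": -1,"xyz": [0,0,0.015],"spin": 0},
  {"grip": -1,"xyz": [0,0,0.015],"spin": 0},
  {"grip": -1,"xyz": [0,0,0.015],"spin": 0},
])

```text
time_s: 10.35
position: [0.6186, -0.1118, 0.1055]
eef_rot: [0.145, 0.989, -0.0, 0.0]
wrist_force: [0.3, -1.0, 1.4]
opening: 0.0003
gripper_force: 1.0
```

f gives: it sinks with little force. I'll press on gently, staying below about 6 N.

Emit:
move_arm([
  {"grip": -1,"xyz": [0,0,0.02],"spin": 0},
  {"grip": -1,"xyz": [0,0,0.03],"spin": 0},
  {"grip": -1,"xyz": [0,0,0.03],"spin": 0},
])

```text
time_s: 10.65
position: [0.6186, -0.1119, 0.1041]
eef_rot: [0.145, 0.989, -0.0, 0.0]
wrist_force: [-1.0, -1.6, 6.3]
opening: 0.0004
gripper_force: 2.4
```

Emit:
move_arm([
  {"grip": -1,"xyz": [0,0,0],"spin": 0},
  {"grip": -1,"xyz": [0,0,-0.15],"spin": 0},
  {"grip": -1,"xyz": [0,0,-0.25],"spin": 0},
  {"grip": -1,"xyz": [0.1,0.25,-0.25],"spin": 0},
  {"grip": -1,"xyz": [0.19,0.51,-0.2],"spin": 0},
  {"grip": -1,"xyz": [0.19,0.51,-0.15],"spin": 0},
  {"grip": -1,"xyz": [0.19,0.51,-0.12],"spin": 0},
  {"grip": -1,"xyz": [0.19,0.51,-0.12],"spin": 0},
])

```text
time_s: 11.45
position: [0.6161, -0.0846, 0.1091]
eef_rot: [0.145, 0.989, -0.0, -0.001]
wrist_force: [0.3, -0.1, 0.0]
opening: 0.0003
gripper_force: 0.0
```

Emit:
move_arm([
  {"grip": -1,"xyz": [0,0,0.02],"spin": 0},
  {"grip": -1,"xyz": [0,0,0.04],"spin": 0},
  {"grip": -1,"xyz": [0,0,0.06],"spin": 0},
  {"grip": -1,"xyz": [0,0,0.07],"spin": 0},
  {"grip": -1,"xyz": [0,0,0.07],"spin": 0},
])

```text
time_s: 11.95
position: [0.6167, -0.0849, 0.1066]
eef_rot: [0.146, 0.989, -0.0, 0.0]
wrist_force: [-1.9, -0.1, 3.6]
opening: 0.0002
gripper_force: 1.7
```

Emit:
move_arm([
  {"grip": -1,"xyz": [0,0,0.02],"spin": 0},
  {"grip": -1,"xyz": [0,0,0.04],"spin": 0},
  {"grip": -1,"xyz": [0,0,0.05],"spin": 0},
  {"grip": -1,"xyz": [0,0,0.05],"spin": 0},
])

```text
time_s: 12.35
position: [0.6168, -0.0849, 0.1048]
eef_rot: [0.146, 0.989, -0.0, 0.0]
wrist_force: [-3.0, -1.4, 7.8]
opening: -0.0002
gripper_force: 3.8
```

Emit:
move_arm([
  {"grip": -1,"xyz": [0,0,0.02],"spin": 0},
  {"grip": -1,"xyz": [0,0,0.04],"spin": 0},
  {"grip": -1,"xyz": [0,0,0.06],"spin": 0},
  {"grip": -1,"xyz": [0,0,0.06],"spin": 0},
])

```text
time_s: 12.75
position: [0.6168, -0.0849, 0.1022]
eef_rot: [0.146, 0.989, -0.0, 0.0]
wrist_force: [-4.6, 0.2, 10.2]
opening: -0.0002
gripper_force: 5.1
```

Sunk 4.5 mm from contact. I'll keep pressing until it stops.

Emit:
move_arm([
  {"grip": -1,"xyz": [0,0,0.02],"spin": 0},
  {"grip": -1,"xyz": [0,0,0.04],"spin": 0},
  {"grip": -1,"xyz": [0,0,0.04],"spin": 0},
])

```text
time_s: 13.05
position: [0.6168, -0.0849, 0.1019]
eef_rot: [0.146, 0.989, -0.0, 0.0]
wrist_force: [-9.0, -0.3, 21.4]
opening: -0.0001
gripper_force: 10.7
```

At the stop: 21 N with only 0.3 mm more. Lifting clear, then checking.

Emit:
move_arm([
  {"grip": -1,"xyz": [0,0,0],"spin": 0},
  {"grip": -1,"xyz": [0,0,-0.1],"spin": 0},
  {"grip": -1,"xyz": [0,0,-0.4],"spin": 0},
  {"grip": -1,"xyz": [0,0,-1.0],"spin": 0},
  {"grip": -1,"xyz": [0,0,-1.6],"spin": 0},
  {"grip": -1,"xyz": [0,0,-2.0],"spin": 0},
  {"grip": -1,"xyz": [0,0,-2.0],"spin": 0},
  {"grip": -1,"xyz": [0,0,-2.0],"spin": 0},
])

```text
time_s: 13.85
position: [0.6169, -0.0844, 0.1992]
eef_rot: [0.145, 0.989, 0.0, 0.0]
wrist_force: [-0.0, 0.8, -0.5]
opening: 0.0
gripper_force: 0.0
```

```bash
python3 - <<'E'
from h import *
to(.617,-.0845,.2)
for n in ("scene","side"):
    W0=np.load(n+"0.npz")["W"]; im,d,W=cloud(n)
    for k,(x,y) in C.items():
        r=[]
        for A in (W0,W):
            m=(np.hypot(A[...,0]-x,A[...,1]-y)<.036)&(abs(A[...,2]-.123)<.012); p=A[m]
            c=np.linalg.lstsq(np.c_[p[:,:2]-[x,y],np.ones(len(p))],p[:,2],rcond=None)[0]; r.append(np.round(c,4))
        print(n,k,*r)
E
```

```text
[ 0.6169 -0.0844  0.1992] [-0.03  0.82 -0.46] 13.85 units [-0.004 -0.002 -0.016]
scene a [ 0.0044 -0.002   0.1238] [-0.002   0.0006  0.1238]
scene c [-0.0019  0.0005  0.1259] [-0.0051 -0.0088  0.1258]
scene d [0.0015 0.0005 0.1247] [-0.0041  0.0026  0.1248]
scene e [-0.0004 -0.0008  0.1233] [-0.0015  0.0081  0.1234]
scene f [ 0.0033 -0.0025  0.1267] [0.0039 0.0026 0.1221]
side a [-0.0039  0.002   0.1226] [0.0017 0.0042 0.1226]
side c [-0.004  -0.0015  0.1249] [-0.0014 -0.0021  0.1249]
side d [0.0008 0.0034 0.1235] [-0.0009  0.0024  0.1235]
side e [-0.0041 -0.0009  0.1221] [ 0.002  -0.0008  0.1221]
side f [ 0.0106 -0.007   0.1255] [0.0014 0.0002 0.121 ]
```

Lid f went down 4.6 mm and is level; the other lids are unchanged.

```bash
python3 -c "
from rig import bot
print(bot.hand_in())"
```

```text
the job is handed in; nothing more can be done
None
```

The loose lid was on the far-right tin (place_f). It rocked under an edge press, and I then pressed it home about 4.6 mm, level by both cameras, and handed the job in at about 14 s; place_c was not pressed, and no verdict was shown.

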